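# Clear the amber jig and set its clamp screw

## Task

Get the amber jig ready for the next piece: push the red ejector slide fully home so that the finished amber drops into the jig's own catch tray, and let the slide spring back. Then turn the black thumbscrew clockwise (seen from above) until it seats, back it off a quarter turn, and finish still gripping the knob there, without letting go. Leave the other things on the table alone.

Things in the scene. Friction and masses are not known exactly. Their poses are not given: they have to be found in the camera images.
- jig: Fixed clamping jig, 96 x 176 x 60 mm without ejector and knob, on a grey pedestal. Origin: its base's underside, 110 mm above the table, on the thumbscrew's axis; z up; own +y = ejecting direction. Nest: channel 30 mm wide along y, floor at z 30 mm, open at y 25 mm, where the catch tray begins. A blue bridge (x -36 to 36, y -14 to 14, top at z 54 mm, brass bush to 60 mm) carries the thumbscrew.
- tray_floor (a point): Centre of the catch tray's floor, 116 mm above the table; the tray is 64 mm (jig x) by 57 mm (jig y: +25 to +82 mm) inside, walls up to 134 mm above the table
- piece_mid (a point): Centre of the finished amber piece, a flat yellowish lump 24 x 28 x 4 mm, at the start lying in the nest under the bridge, 28 mm side along the channel
- ejector_pad (a point): Centre of the outer face (the one facing the jig's -y) of the ejector's red upright thumb plate, 156 mm above the table; the plate is 36 mm wide (jig x), 8 mm thick, its edges 134 and 172 mm above the table. Push it along the jig's +y. A motor hangs at the robot's left (x 0.31, y 0.17, z 0.42 to 0.60 m, 68 mm thick; its post at y 0.27): swing the arm past it raised.
- ejector (a joint): Travel of the spring ejector slide in m: 0 at rest (springs back by itself), 0.042 fully home at its stop; 1.6 N to start, about 5 N at the stop. The piece falls over the edge in the last part of the travel.
- knob_grip (a point): Point on the thumbscrew's vertical axis, half-way up its round black knurled knob (diameter 33 mm, 35 over the ribs, 22 mm high, white pointer line on top), on a thin stem above the bridge: 195 mm above the table when seated, up to 202 mm at the start. The knob's underside stays 14 mm or more above the brass bush. Grip it from above at any yaw.
- thumbscrew (a joint): Turn in rad: 0 = seated (firm stop, foot on the nest floor), larger = backed off, counter-clockwise from above; starts at 2.2 to 2.9. Steep thread: knob and foot rise 2.39 mm per rad (15 mm a turn). Friction about 0.06 N m; it stays where it is left. At 0 the white pointer points along the jig's -x. The foot cannot seat while the piece is in the nest.
- vial_a: Bystander: corked glass vial, 19 mm wide, 48 mm high, upright; origin at its underside
- vial_b: Bystander: second vial of the same kind; origin at its underside
- cork_stand: Bystander: round cork stand with drill points, 40 mm wide, 46 mm high; origin at its underside

How it is judged:
By the outcome, as a careful person would: the job done as asked, in the order asked, and still so for the second after the job is handed in, while the arm keeps its last pose, push and grip.
It also fails if it takes over 72 s, if anything falls off the work surface, if the arm or the gripper's body presses on something with over 40 N, if the wrist force passes 120 N, or if a joint passes its speed limit or range.

## Robot

A 6-joint arm with a two-finger parallel gripper is mounted at the origin on a cart in front of the work surface, level with it; the furniture and walls round the work are solid. World frame = base frame: x ahead of the robot, y to its left, z up, the work surface at z = 0. Lengths are in m, angles in rad, forces in N, time in s.
With the tool pointing down it reaches from about 0.375 to 0.9 m from the base axis. Payload 3.1 kg.
Tool frame: the origin (TCP) lies at the very end of the fingers, on their centre line; the grasp point (between the pads) lies robot.tcp_to_grasp behind it (robot.tcp_to_grasp is the distance from the TCP to the grasp point, in m); z points along the fingers, y is the line along which they close (so a half turn about z gives the same grasp; the last joint's range is limited). The gripper opens to 85 mm and grips with 20 to 120 N. Pads are 22 mm wide; open, the fingers measure 114 mm over their backs; the gripper's body (76 mm by 85 mm) begins 54 mm behind the grasp point. The pads swing forward as they close: fully open they stand 13 mm farther back than shut.
Start: joints at [1.083, 0.527, 1.433, -0, 1.181, -0.178], TCP at [0.19, 0.595, 0.209] pointing down, gripper open.
Joint ranges: [-3.08, 3.08], [-0.75, 2.2], [0.22, 2.44], [-1.43, 4.57], [0, 2.65], [-2.85, 2.85]. Speed limits (rad/s): [2.79, 2.79, 3.14, 3.14, 3.14, 3.14].

## Interface

Orientations are given as a unit quaternion [w, x, y, z].
In Python, from workcell import robot, eyes gives the robot as it stands.
- The arm moves only by the tool step_arm, never from a script. Its argument "plan" is a list of rows, each a list of 5 numbers: the shift along the world's x, y, z scaled (see below), then the turn about the world's z scaled (see below), then the gripper's target within -1 to 1 (shut at 1, half-way at 0, fully open at -1). In form: [[dx, dy, dz, turn, grip], ...]. A call has 1 to 20 rows; each row is the pose to reach, as a shift and turn from the pose commanded when the call began, turning the shorter way round; what a row does not reach only later rows make up. The controller multiplies each number of a shift by 200 mm and each number of a turn by 2 pi rad. A row lasts 1/12 s, in which the tool goes at most 41.7 mm and 7.16 degrees, less where a joint would pass 70% of its speed; a pose out of reach is approached as far as the arm can. A call with a number of a shift or a turn outside -1 to 1 is refused whole. A call with a gripper value outside its range is refused whole. The fingers move at their own pace and stop on an object; "squeeze" is the grip in N (left out, the last holds). Time passes only in rows, so rows that repeat a pose let the fingers close. It gives the time, the measured TCP pose, the force, the opening and the grip force at its end, in the units of the state.
- robot.get_state(): the state, without advancing time (a new reading comes with each control period).
- eyes.capture(name): name is "side" or "top"; returns the picture (480x640x3 uint8, red, green, blue); there is no depth.
- eyes.camera_info(name): a dict with "camera_matrix" (3x3 intrinsics, pixels), "dist_coeffs" ([k1, k2, p1, p2, k3] as OpenCV has them; the pictures are not rectified), "origin" and "orientation" of the camera in the world. Camera axes: x right, y down, z forward; pixel columns grow to the right and rows downward; lengths in m; the calibration is good to about 2 mm. A picture is of the moment at which its call begins. camera_info takes no time and is no camera call.
- robot.finish_job(): hands the job in; it is judged then, once.
The state is a dict: "time": time; "joint_positions": joint angles; "qvel": joint speeds; "effort": joint torques, N m; "tool_pos": TCP position; "tool_rot": TCP orientation; "ft_force": force on the tool from outside, world axes, zero at the start; "wrist_torque": the same for the moment, N m; "gripper_width": opening from 0.0 (shut) to 1.0 (fully open); "gripper_force": force on a finger pad.
Only numpy, scipy, OpenCV 4.12 (cv2) and the standard library are available. Lean on these libraries where they do the work, as an engineer would, in place of code of your own. Each camera call takes 0.05 s, during which the arm holds its last target. There are 200 camera calls.

## Working session

There is one attempt and no reset: what is moved stays moved. The work goes in short steps, Python scripts to look and compute and a tool call to move; the robot and the scene stay as the last step left them, time stands still between calls to the robot, and variables do not carry over. Pictures are saved under pics/ and viewed, at most 11 in all, crops included, and the job is handed in when it is done.

Besides the shell and the picture viewer there is one more tool, called as a command line: name --pt "numbers of a row" for each row, then --argument value for the rest. step_arm: Moves the arm, as the interface text tells. Shifts and turns lie within -1 to 1; 1 stands for 200 mm of shift or 2 pi rad of turn. Its arguments: {"type":"object","properties":{"plan":{"type":"array","items":{"type":"array","items":{"type":"number","minimum":-1,"maximum":1}}},"squeeze":{"type":"number"}},"required":["plan"]}

```bash
mkdir -p pics; ls
python3 - <<'E'
from workcell import robot, eyes
import cv2
print(robot.get_state(), robot.tcp_to_grasp)
for n in("side","top"):
    i=eyes.camera_info(n);print(n,i)
    cv2.imwrite(f"pics/{n}0.png",eyes.capture(n)[:,:,::-1])
E
```

```text
pics
{'time': 0.0, 'joint_positions': array([ 1.08349758e+00,  5.28450637e-01,  1.43392675e+00, -7.97748836e-06,
        1.18138967e+00, -1.78507669e-01]), 'qvel': array([ 0.00041752, -0.00116155, -0.00067762,  0.00067219,  0.00079735,
       -0.00144878]), 'effort': array([-5.24243460e-04, -4.42352235e+01, -1.78025419e+01, -2.38353168e-04,
        8.44458584e-03,  6.65626487e-06]), 'tool_pos': array([0.1895526 , 0.59475064, 0.20813544]), 'tool_rot': array([-3.51799284e-04,  1.53781268e-01,  9.88104316e-01, -1.02871864e-03]), 'ft_force': array([ 0.20304594,  0.84966701, -0.47057726]), 'wrist_torque': array([-0.00562137,  0.04196196,  0.02251747]), 'gripper_force': 0.0, 'gripper_width': 1.001291896618033} 0.0187
side {'camera_matrix': array([[515.8308374 ,   0.        , 313.74943909],
       [  0.        , 515.8308374 , 243.99116099],
       [  0.        ,   0.        ,   1.        ]]), 'dist_coeffs': array([-0.06785807,  0.        ,  0.        ,  0.        ,  0.        ]), 'origin': array([0.46003711, 0.66819597, 0.54824416]), 'orientation': array([ 0.04422674, -0.08796122,  0.8571206 , -0.50561952])}
top {'camera_matrix': array([[531.55480714,   0.        , 322.5288986 ],
       [  0.        , 531.55480714, 236.45383862],
       [  0.        ,   0.        ,   1.        ]]), 'dist_coeffs': array([0.0456711, 0.       , 0.       , 0.       , 0.       ]), 'origin': array([ 0.36833909, -0.07649136,  1.18852737]), 'orientation': array([ 0.06498073, -0.70386601,  0.70432741, -0.06536851])}
```

View pics/top0.png

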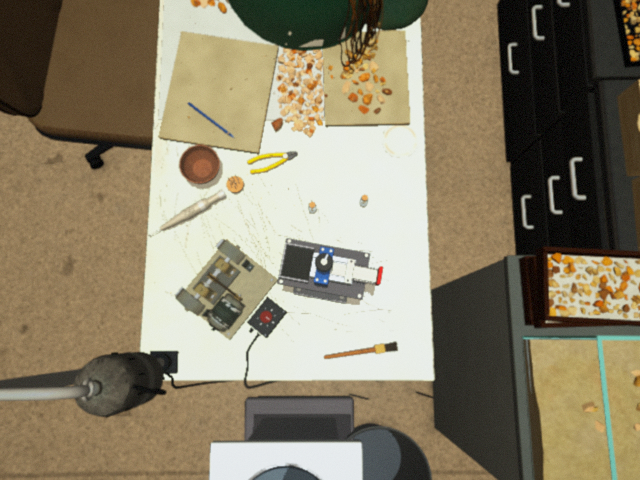

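View pics/side0.png

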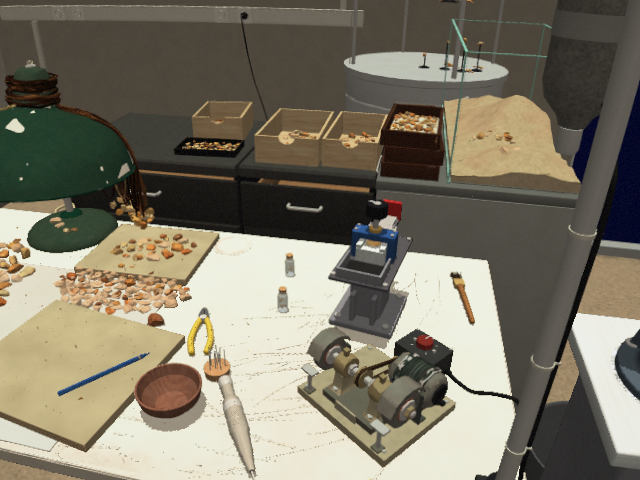

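```bash
cat > h.py <<'E'
import numpy as np, cv2
from scipy.spatial.transform import Rotation as R
from workcell import robot, eyes
I={n:eyes.camera_info(n) for n in("side","top")}
def rot(i): w,x,y,z=i["orientation"]; return R.from_quat([x,y,z,w]).as_matrix()
def proj(n,P):
    i=I[n];r=rot(i).T
    return cv2.projectPoints(np.array(P,float).reshape(-1,3),cv2.Rodrigues(r)[0],-r@i["origin"],i["camera_matrix"],i["dist_coeffs"])[0].reshape(-1,2)
def ray(n,uv):
    i=I[n];p=cv2.undistortPoints(np.array([[uv]],float),i["camera_matrix"],i["dist_coeffs"])[0,0]
    return i["origin"],rot(i)@np.array([p[0],p[1],1])
def plane(n,uv,z): o,d=ray(n,uv); return o+d*(z-o[2])/d[2]
def cross(a,b):
    (o,d),(p,e)=ray("top",a),ray("side",b)
    s=np.linalg.lstsq(np.c_[d,-e],p-o,rcond=None)[0]; A,B=o+d*s[0],p+e*s[1]
    return (A+B)/2,np.linalg.norm(A-B)
def mask(im,k):
    h=cv2.cvtColor(im,cv2.COLOR_RGB2HSV).astype(int);H,S,V=h[...,0],h[...,1],h[...,2]
    if k=="red": return ((H<6)|(H>174))&(S>180)&(V>110)
    if k=="blue": return (H>95)&(H<130)&(S>140)&(V>60)
def blobs(im,k,mn=15):
    n,l,s,c=cv2.connectedComponentsWithStats(mask(im,k).astype(np.uint8))
    return [(c[j].round(1),s[j].tolist()) for j in range(1,n) if s[j][4]>=mn]
E
python3 - <<'E'
from h import *
np.set_printoptions(precision=4,suppress=True)
for n in("side","top"):
    im=cv2.imread(f"pics/{n}0.png")[:,:,::-1].copy()
    print(n,proj(n,[[.31,.17,.42],[.31,.17,.6],[.31,.27,.5],[.2,.6,.2],[0,0,0]]))
    for k in("red","blue"): print(k,blobs(im,k))
    if n=="top": print(plane(n,(323,262),.213),plane(n,(380,275),.17),plane(n,(312,207),.048),plane(n,(364,200),.048),plane(n,(235,184),.046))
    c=im[225:315,265:395] if n=="top" else im[185:345,315:425]
    cv2.imwrite(f"pics/c_{n}.png",cv2.resize(c[:,:,::-1],None,fx=6 if n=="top" else 3.7,fy=6 if n=="top" else 3.7,interpolation=cv2.INTER_CUBIC))
E
```

```text
side [[576.9668 127.267 ]
 [627.5568 -95.2782]
 [640.0437  54.4346]
 [816.7121 815.8033]
 [684.7825 380.9241]]
red [(array([392.6, 201.6]), [383, 200, 19, 5, 39]), (array([424.7, 340.4]), [418, 336, 15, 10, 66])]
blue [(array([375.9, 233.6]), [352, 224, 46, 23, 340]), (array([ 97.5, 375.7]), [58, 357, 81, 38, 300])]
top [[144.8726 379.3743]
 [ 88.5992 393.3864]
 [ 41.3186 385.6117]
 [-71.4841 438.6462]
 [284.9551 520.3156]]
red [(array([379.1, 275.1]), [377, 267, 5, 17, 46])]
blue [(array([326.6, 251.3]), [320, 248, 13, 8, 39]), (array([321.2, 277.4]), [314, 271, 15, 14, 110])]
[ 0.5024 -0.0779  0.213 ] [ 0.4831 -0.1875  0.17  ] [ 0.6474 -0.054   0.048 ] [ 0.6632 -0.1689  0.048 ] [0.7005 0.1174 0.046 ]
```

View pics/c_top.png

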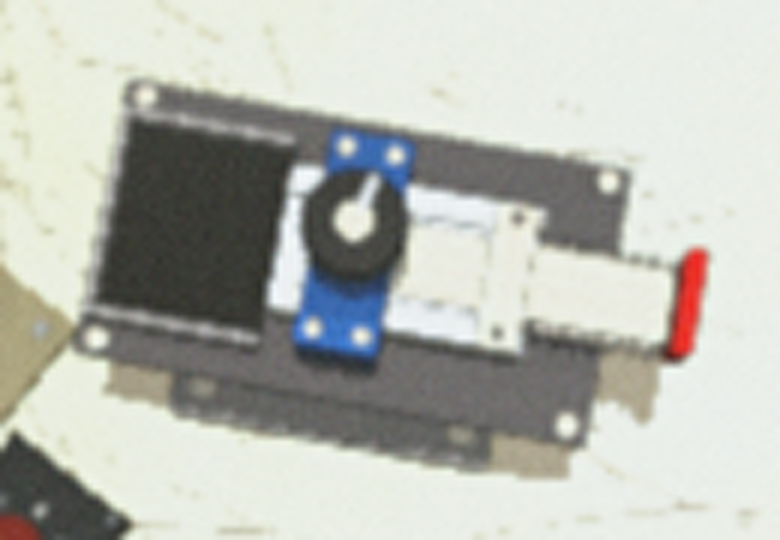

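View pics/c_side.png

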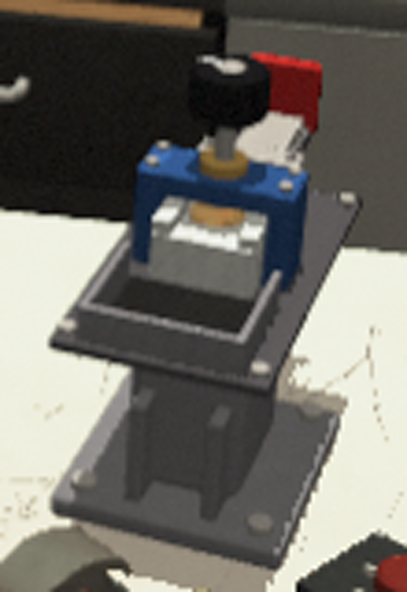

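Top view shows the knob at (324,262), the blue bridge around (324,265) and the red plate at (380,275). The pointer is about half a turn from its seated direction. I raise the arm first.

step_arm --pt "0.2 0 0.2 0 1" --pt "0.2 0 0.4 0.01 1" --pt "0.2 0 0.6 0.022 1" --pt "0.2 0 0.8 0.022 1" --pt "0.2 0 1 0.022 1" --pt "0.2 0 1 0.022 1"

```text
time: 0.6
tool_pos: [0.2317, 0.5982, 0.4185]
tool_rot: [0.004, 0.085, 0.996, 0.007]
ft_force: [-0.2, -0.2, 1.7]
gripper_width: 0.145
gripper_force: 0.0
```

Run:
```python
from h import *
np.set_printoptions(precision=4,suppress=True)
c=lambda x,y:(265+x/6-.4,225+y/6-.4)
hl=[plane("top",c(*p),.164) for p in((346,147),(396,156),(312,327),(362,336))]
B=np.mean(hl,0); v=(hl[0]+hl[1]-hl[2]-hl[3]); th=np.arctan2(v[1],v[0])
K=plane("top",c(355,222),.212); P=plane("top",c(690,303),.172)
sc=lambda x,y:(315+x/3.7-.4,185+y/3.7-.4)
print("bridge",B,"yaw",th,"knob",K,"plate",P)
print("knob cross",cross(c(355,222),sc(222,68)),"plate cross",cross(c(690,303),sc(290,60)))
pt=plane("top",c(372,180),.212)-K; print("pointer yaw",np.arctan2(pt[1],pt[0]),"th",np.arctan2(pt[1],pt[0])-th-np.pi)
d=P-B; print("line yaw",np.arctan2(-d[1],-d[0])-np.pi/2)
s=robot.get_state(); print(s["joint_positions"],s["tool_pos"],s["time"])
```

```text
bridge [ 0.5037 -0.0792  0.164 ] yaw -0.18648916837868212 knob [ 0.5033 -0.0794  0.212 ] plate [ 0.4827 -0.1865  0.172 ]
knob cross (array([ 0.505 , -0.0794,  0.2118]), np.float64(0.0033450827527982054)) plate cross (array([ 0.4818, -0.1865,  0.1716]), np.float64(0.0017775596438375965))
pointer yaw -0.382836056604539 th -3.33793954181565
line yaw -0.1936601874861823
[ 1.0274  0.3952  1.0882  0.      1.6418 -0.3727] [0.2317 0.5982 0.4185] 0.6
```

step_arm --pt "0.1 0 0.2 0 1" --pt "0.2 0 0.4 0 1" --pt "0.3 -0.05 0.6 0 1" --pt "0.5 -0.2 0.8 0 1" --pt "0.7 -0.4 0.8 0 1" --pt "0.85 -0.55 0.8 0 1" --pt "0.95 -0.7 0.8 0 1" --pt "0.95 -0.7 0.8 0 1"

```text
time: 1.27
tool_pos: [0.4216, 0.4536, 0.5687]
tool_rot: [0.0, 0.086, 0.996, -0.0]
ft_force: [-0.6, 0.6, 0.2]
gripper_width: 0.004
gripper_force: 0.0
```

Run:
```python
from h import *
s=robot.get_state(); print(s["joint_positions"],s["tool_pos"],s["tool_rot"],s["time"])
```

```text
[ 6.41986489e-01  3.58465430e-01  7.74399105e-01 -7.03696883e-04
  2.00923105e+00 -7.57575500e-01] [0.42161233 0.45355162 0.56869938] [ 2.41121267e-05  8.56613400e-02  9.96324229e-01 -4.05172317e-04] 1.2667
```

Run:
```python
from h import *
a=eyes.capture("top");b=eyes.capture("side")
im=np.hstack([cv2.resize(a,(400,300)),cv2.resize(b,(400,300))])
cv2.imwrite("pics/both1.png",im[:,:,::-1])
```

```text
(no output)
```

View pics/both1.png

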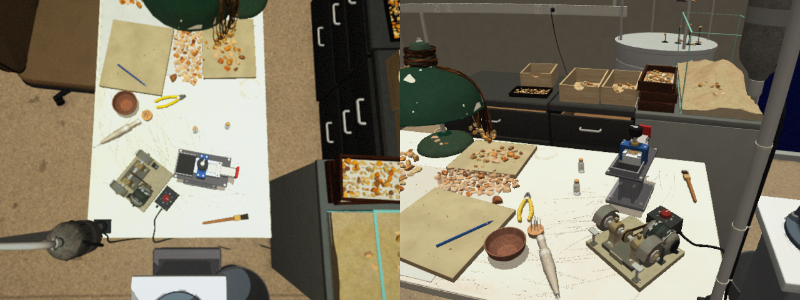

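Neither view shows the arm yet; the motor and its post are at the left edge of the top view. I swing past with the arm raised further.

step_arm --pt "0.05 0 0.18 0 1" --pt "0.15 -0.05 0.35 0 1" --pt "0.3 -0.2 0.45 0 1" --pt "0.4 -0.35 0.45 0 1" --pt "0.5 -0.5 0.45 0 1" --pt "0.55 -0.65 0.45 0 1" --pt "0.6 -0.8 0.45 0 1" --pt "0.65 -0.95 0.45 0 1" --pt "0.65 -1 0.45 0 1"

```text
time: 2.12
tool_pos: [0.5516, 0.2525, 0.6577]
tool_rot: [-0.001, 0.087, 0.996, -0.001]
ft_force: [0.6, 0.9, 0.0]
gripper_width: -0.002
gripper_force: 0.0
```

step_arm --pt "0 -0.15 0 0 1" --pt "0 -0.3 0 0 1" --pt "0 -0.45 0 0 1" --pt "0 -0.6 0 0 1" --pt "0 -0.75 0 0 1" --pt "0 -0.9 0 0 1" --pt "0 -1 0 0 1" --pt "0 -1 0 0 1"

```text
time: 2.78
tool_pos: [0.5499, 0.0531, 0.6585]
tool_rot: [-0.001, 0.087, 0.996, -0.0]
ft_force: [0.2, -0.5, -0.1]
gripper_width: 0.002
gripper_force: 0.0
```

Run:
```python
from h import *
s=robot.get_state(); print(s["joint_positions"],s["tool_pos"],s["tool_rot"],s["time"])
```

```text
[-1.05552153e-01  2.70663620e-01  6.75328961e-01 -9.41018190e-04
  2.19673297e+00 -1.50231641e+00] [0.54994982 0.05311173 0.65846964] [-5.73420516e-04  8.71806321e-02  9.96192286e-01 -3.70898905e-04] 2.7833
```

step_arm --pt "-0.05 -0.15 -0.1 0 1" --pt "-0.1 -0.3 -0.2 0 1" --pt "-0.15 -0.45 -0.3 0 1" --pt "-0.2 -0.6 -0.4 0 1" --pt "-0.25 -0.75 -0.5 0 1" --pt "-0.3 -0.9 -0.6 0 1" --pt "-0.35 -1 -0.75 0 1" --pt "-0.38 -1 -0.9 0 1" --pt "-0.38 -1 -1 0 1"

```text
time: 3.53
tool_pos: [0.4721, -0.1436, 0.456]
tool_rot: [-0.002, 0.086, 0.996, 0.001]
ft_force: [-1.0, 0.2, -0.2]
gripper_width: 0.0
gripper_force: 0.0
```

step_arm --pt "0 -0.15 0 0 1" --pt "0 -0.3 -0.1 0 1" --pt "0 -0.45 -0.25 0 1" --pt "0 -0.45 -0.45 0 1" --pt "0 -0.45 -0.65 0 1" --pt "0 -0.45 -0.85 0 1" --pt "0 -0.45 -1 0 1" --pt "0 -0.45 -1 0 1"

```text
time: 4.2
tool_pos: [0.4705, -0.2301, 0.2526]
tool_rot: [-0.006, 0.085, 0.996, 0.005]
ft_force: [-0.9, 1.1, -0.6]
gripper_width: -0.001
gripper_force: 0.0
```

Run:
```python
from h import *
s=robot.get_state(); print(s["joint_positions"],s["tool_pos"],s["tool_rot"],s["ft_force"],s["time"])
a=eyes.capture("top")[150:350,240:480]
cv2.imwrite("pics/t2.png",cv2.resize(a,None,fx=3,fy=3)[:,:,::-1])
```

```text
[-6.68925210e-01  3.45235003e-01  1.62050260e+00  8.35921541e-04
  1.19105016e+00 -2.07040661e+00] [ 0.47048316 -0.23011084  0.25261791] [-0.00612372  0.08471124  0.9963765   0.00451349] [-0.88026892  1.14859803 -0.57111966] 4.2
```

View pics/t2.png

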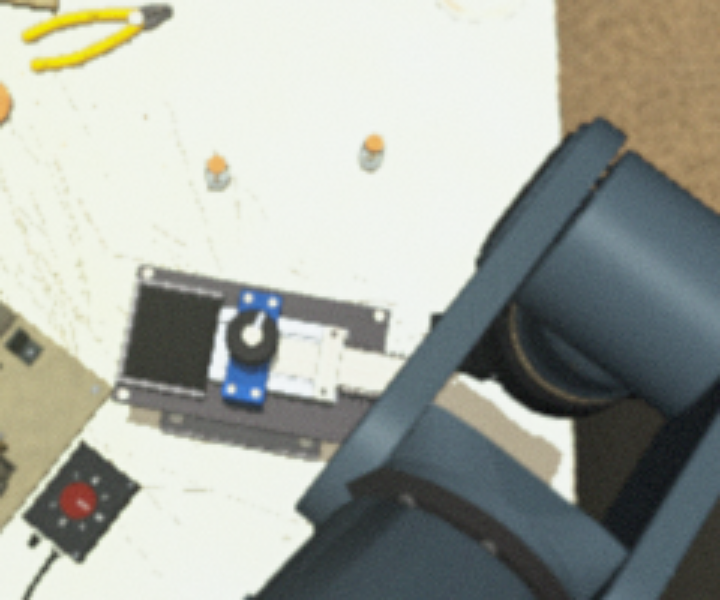

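Jig visible, arm beyond the plate on the right, knob and bystanders untouched. I go down behind the plate and approach.

step_arm --pt "0 0 -0.15 0 1" --pt "0 0 -0.3 0 1" --pt "0 0 -0.45 0 1" --pt "0 0 -0.58 0 1" --pt "0 0 -0.58 0 1" --pt "0 0 -0.58 0 1" --pt "0 0 -0.58 0 1"

```text
time: 4.83
tool_pos: [0.4762, -0.2357, 0.1457]
tool_rot: [0.002, 0.085, 0.996, -0.001]
ft_force: [-0.9, -0.1, 0.3]
gripper_width: 0.003
gripper_force: 0.0
```

Run:
```python
from h import *
s=robot.get_state(); print(s["tool_pos"],s["tool_rot"],s["ft_force"],s["time"])
```

```text
[ 0.47615789 -0.2356858   0.14571258] [ 0.00226093  0.08487054  0.99638842 -0.00141467] [-0.90599444 -0.08439192  0.30606338] 4.8333
```

step_arm --pt "0.01 0.05 0 0 1" --pt "0.02 0.1 0 0 1" --pt "0.025 0.13 0 0 1" --pt "0.03 0.16 0 0 1" --pt "0.035 0.18 0 0 1" --pt "0.038 0.2 0 0 1" --pt "0.042 0.22 0 0 1" --pt "0.046 0.24 0 0 1" --pt "0.05 0.26 0 0 1" --pt "0.054 0.28 0 0 1" --pt "0.056 0.29 0 0 1" --pt "0.056 0.29 0 0 1" --pt "0.056 0.29 0 0 1"

```text
time: 5.92
tool_pos: [0.4853, -0.1767, 0.1433]
tool_rot: [0.0, 0.085, 0.996, -0.0]
ft_force: [-2.1, -2.9, 5.0]
gripper_width: 0.002
gripper_force: 2.5
```

step_arm --pt "0.004 0.02 0 0 1" --pt "0.008 0.04 0 0 1" --pt "0.01 0.05 0 0 1" --pt "0.012 0.06 0 0 1" --pt "0.012 0.06 0 0 1" --pt "0.012 0.06 0 0 1"

```text
time: 6.42
tool_pos: [0.4875, -0.1645, 0.1432]
tool_rot: [-0.0, 0.085, 0.996, -0.0]
ft_force: [-2.7, -2.9, 4.9]
gripper_width: -0.003
gripper_force: 3.2
```

step_arm --pt "0.004 0.02 0 0 1" --pt "0.008 0.04 0 0 1" --pt "0.01 0.05 0 0 1" --pt "0.012 0.06 0 0 1" --pt "0.012 0.06 0 0 1" --pt "0.012 0.06 0 0 1"

```text
time: 6.92
tool_pos: [0.4892, -0.1562, 0.1434]
tool_rot: [-0.001, 0.084, 0.996, -0.004]
ft_force: [-7.9, -14.0, 4.4]
gripper_width: 0.001
gripper_force: 8.8
```

Run:
```python
from h import *
for n in("side","top"):
    im=eyes.capture(n); print(n,blobs(im,"red"),blobs(im,"blue",30))
    c=im[180:290,320:430] if n=="side" else im[220:320,265:395]
    cv2.imwrite(f"pics/p_{n}.png",cv2.resize(c[:,:,::-1],(440,440),interpolation=cv2.INTER_CUBIC))
a=cv2.imread("pics/p_side.png");b=cv2.imread("pics/p_top.png");cv2.imwrite("pics/p3.png",cv2.resize(np.hstack([a,b]),(800,400)))
```

```text
side [(array([425. , 341.1]), [418, 338, 15, 8, 62])] [(array([375. , 233.4]), [352, 224, 46, 20, 340]), (array([ 97.4, 375.7]), [58, 357, 81, 38, 301])]
top [(array([265.2, 315.9]), [261, 312, 11, 10, 64])] []
```

View pics/p3.png

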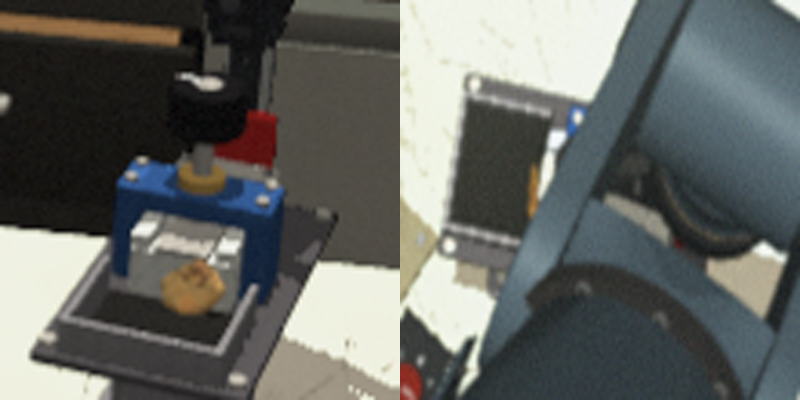

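Force jumps at the stop, and the piece is tipping over the edge into the tray. I hold it briefly, look again, then withdraw.

step_arm --pt "0.002 0.01 0 0 1" --pt "0.002 0.01 0 0 1" --pt "0.002 0.01 0 0 1" --pt "0.002 0.01 0 0 1" --pt "0.002 0.01 0 0 1"

```text
time: 7.43
tool_pos: [0.4893, -0.156, 0.1434]
tool_rot: [-0.001, 0.083, 0.996, -0.005]
ft_force: [-8.4, -18.9, 3.9]
gripper_width: 0.005
gripper_force: 11.3
```

step_arm --pt "-0.01 -0.05 0 0 1" --pt "-0.02 -0.1 0 0 1" --pt "-0.03 -0.15 0 0 1" --pt "-0.04 -0.2 0 0 1" --pt "-0.05 -0.25 0 0 1" --pt "-0.06 -0.3 0 0 1" --pt "-0.08 -0.4 0 0 1" --pt "-0.1 -0.5 0 0 1" --pt "-0.1 -0.5 0 0 1" --pt "-0.1 -0.5 0 0 1"

```text
time: 8.27
tool_pos: [0.4699, -0.2506, 0.1423]
tool_rot: [-0.0, 0.086, 0.996, 0.001]
ft_force: [-0.2, -0.9, 0.4]
gripper_width: 0.0
gripper_force: 0.0
```

Run:
```python
from h import *
s=robot.get_state(); print(s["tool_pos"],s["joint_positions"],s["ft_force"])
for n in("side","top"):
    im=eyes.capture(n); print(n,blobs(im,"red"),blobs(im,"blue",30))
    c=im[180:290,320:430] if n=="side" else im[220:320,265:395]
    cv2.imwrite(f"pics/p_{n}.png",cv2.resize(c[:,:,::-1],(440,440),interpolation=cv2.INTER_CUBIC))
a=cv2.imread("pics/p_side.png");b=cv2.imread("pics/p_top.png");cv2.imwrite("pics/p4.png",cv2.resize(np.hstack([a,b]),(800,400)))
```

```text
[ 0.46993628 -0.25064309  0.14233713] [-7.00574246e-01  4.97974009e-01  1.72972276e+00  1.33657152e-03
  9.15558835e-01 -2.09943045e+00] [-0.19404996 -0.92510592  0.35924053]
side [(array([392.6, 201.6]), [383, 200, 19, 5, 39]), (array([424.6, 340.2]), [418, 336, 15, 10, 75])] [(array([376.1, 234.3]), [352, 224, 46, 33, 356]), (array([ 97.3, 375.8]), [58, 357, 81, 38, 300])]
top [(array([379.2, 274.6]), [377, 267, 5, 16, 45])] [(array([326.6, 251.2]), [320, 248, 13, 8, 39]), (array([321.2, 277.2]), [314, 270, 15, 15, 119])]
```

View pics/p4.png

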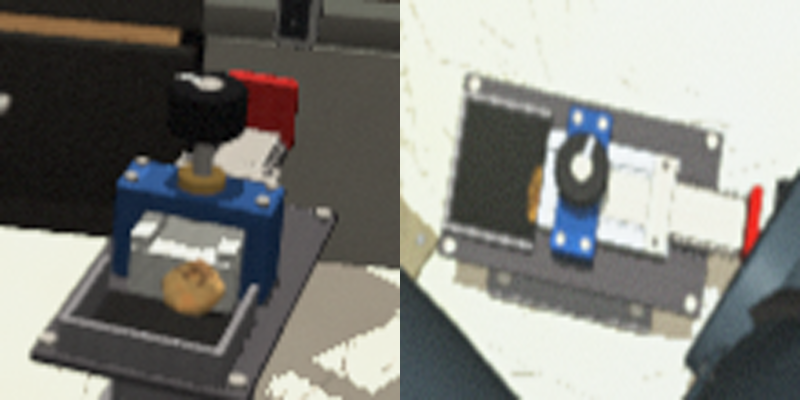

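The piece has landed in the tray, leaning on its wall, and the slide is back at rest with its red blob at the original pixels. Next I move to the knob.

step_arm --pt "0 0 0.2 0 1" --pt "0 0 0.4 0 0" --pt "0 0 0.6 0 -1" --pt "0 0.1 0.8 0 -1" --pt "0.05 0.25 0.85 0 -1" --pt "0.1 0.4 0.85 0 -1" --pt "0.12 0.55 0.8 0 -1" --pt "0.15 0.7 0.75 0 -1" --pt "0.17 0.857 0.7 0 -1" --pt "0.17 0.857 0.7 0 -1" --pt "0.17 0.857 0.7 0 -1" --pt "0.17 0.857 0.7 0 -1"

```text
time: 9.37
tool_pos: [0.5042, -0.0786, 0.2831]
tool_rot: [-0.0, 0.084, 0.996, -0.0]
ft_force: [-0.7, -0.0, 0.1]
gripper_width: 1.001
gripper_force: 0.0
```

Run:
```python
from h import *
s=robot.get_state(); print(s["tool_pos"],s["tool_rot"],s["joint_positions"],s["ft_force"],s["wrist_torque"],s["gripper_width"])
im=eyes.capture("side"); cv2.imwrite("pics/k5.png",cv2.resize(im[80:300,260:500],None,fx=3,fy=2.7)[:,:,::-1])
```

```text
[ 0.50423892 -0.07855433  0.28310237] [-9.03955215e-05  8.42840509e-02  9.96441758e-01 -1.16849565e-04] [-3.73631991e-01  2.85560594e-01  1.61978406e+00 -2.91721441e-04
  1.23635464e+00 -1.77556422e+00] [-0.68663527 -0.04518518  0.07507122] [-0.00210833  0.03425112  0.01461998] 1.0007605206921415
```

View pics/k5.png

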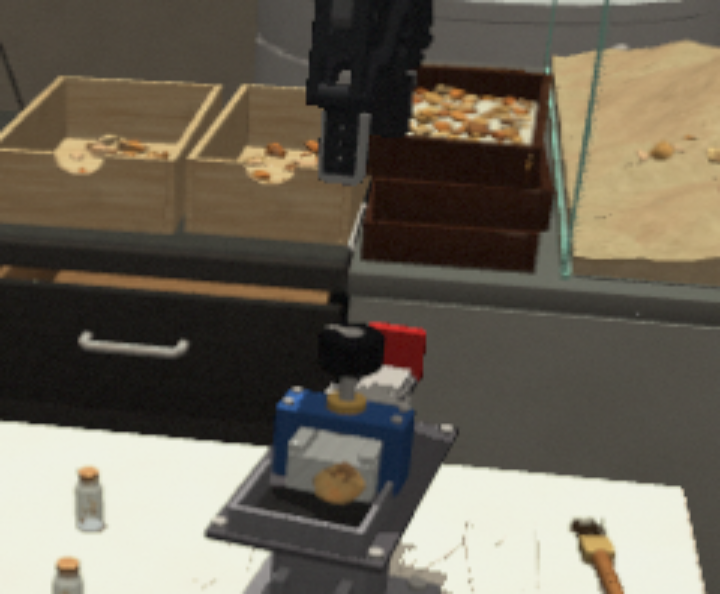

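Gripper is open and centred above the knob (its tip near (345,180) of the crop, the knob at (350,350)). Going down to grip.

step_arm --pt "0 0 -0.15 0 -1" --pt "0 0 -0.3 0 -1" --pt "0 0 -0.42 0 -1" --pt "0 0 -0.505 0 -1" --pt "0 0 -0.505 0 -1" --pt "0 0 -0.505 0 -1" --pt "0 0 -0.505 0 -1"

```text
time: 10.0
tool_pos: [0.5054, -0.0804, 0.1833]
tool_rot: [0.001, 0.086, 0.996, -0.0]
ft_force: [0.4, 0.2, 0.7]
gripper_width: 0.998
gripper_force: 0.0
```

step_arm --pt "0 0 0 0 0" --pt "0 0 0 0 0.2" --pt "0 0 0 0 1" --pt "0 0 0 0 1" --pt "0 0 0 0 1" --pt "0 0 0 0 1" --pt "0 0 0 0 1" --pt "0 0 0 0 1" --pt "0 0 0 0 1" --pt "0 0 0 0 1" --squeeze 30

```text
time: 10.83
tool_pos: [0.5046, -0.0798, 0.1829]
tool_rot: [0.001, 0.085, 0.996, -0.001]
ft_force: [-2.0, -1.8, 6.5]
gripper_width: 0.366
gripper_force: 29.4
```

Run:
```python
from h import *
s=robot.get_state(); print(s["tool_pos"],s["tool_rot"],s["joint_positions"],s["ft_force"],s["wrist_torque"],s["gripper_width"])
im=eyes.capture("side"); cv2.imwrite("pics/k6.png",cv2.resize(im[140:280,310:450],(600,600))[:,:,::-1])
```

```text
[ 0.50464245 -0.07976579  0.18294439] [ 5.58853180e-04  8.49958868e-02  9.96380938e-01 -6.43315755e-04] [-3.75190066e-01  4.10740807e-01  1.74515526e+00 -1.09641797e-03
  9.84257832e-01 -1.77518302e+00] [-2.01091302 -1.80436922  6.48276209] [-0.3369993   0.27822334  0.00426588] 0.36591464939003016
```

View pics/k6.png

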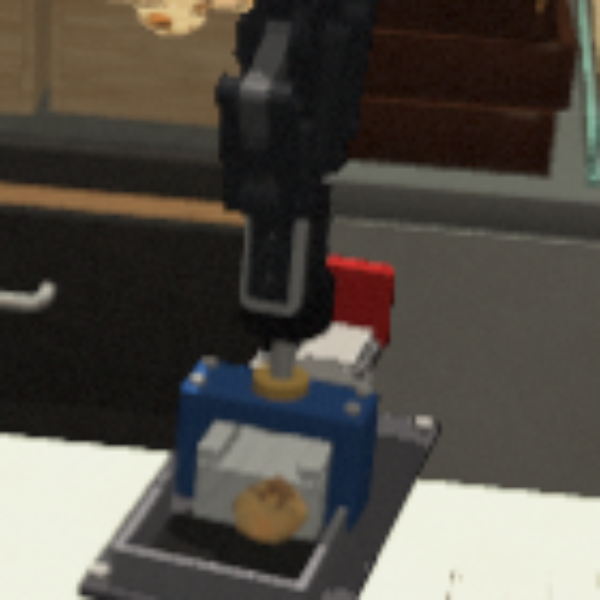

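Firm grip on the knob: the opening stopped at 31 mm with 29 N. Now turning clockwise and following the thread down.

step_arm --pt "0 0 -0.0014 -0.018 1" --pt "0 0 -0.0027 -0.036 1" --pt "0 0 -0.0041 -0.054 1" --pt "0 0 -0.0054 -0.072 1" --pt "0 0 -0.0068 -0.09 1" --pt "0 0 -0.0081 -0.108 1" --pt "0 0 -0.0095 -0.126 1" --pt "0 0 -0.0108 -0.144 1" --pt "0 0 -0.0122 -0.162 1" --pt "0 0 -0.0135 -0.18 1" --pt "0 0 -0.0149 -0.198 1" --pt "0 0 -0.0162 -0.216 1" --pt "0 0 -0.0176 -0.234 1" --pt "0 0 -0.0189 -0.252 1" --pt "0 0 -0.0203 -0.27 1" --pt "0 0 -0.0216 -0.288 1" --pt "0 0 -0.023 -0.306 1" --pt "0 0 -0.0243 -0.324 1" --pt "0 0 -0.0255 -0.34 1" --pt "0 0 -0.0255 -0.34 1"

```text
time: 12.55
tool_pos: [0.5031, -0.0802, 0.1778]
tool_rot: [0.001, 0.915, 0.404, -0.002]
ft_force: [-5.2, -4.5, 7.9]
gripper_width: 0.361
gripper_force: 29.6
```

```bash
cat > st.py <<'E'
from h import *
s=robot.get_state(); q=s["tool_rot"]; print(s["time"],s["tool_pos"],"yaw_y",(2*np.arctan2(q[2],q[1])-np.pi/2+np.pi)%(2*np.pi)-np.pi,s["joint_positions"][[0,5]],s["ft_force"],s["wrist_torque"],s["gripper_width"])
E
python3 st.py
```

```text
12.55 [ 0.5030658  -0.08023543  0.17776273] yaw_y -0.7385061756235691 [-0.37587639  0.36468836] [-5.2476516  -4.52655911  7.86482767] [-0.67351639  0.86834602 -0.10034656] 0.3607327435053296
```

step_arm --pt "-0.004 -0.003 -0.0012 -0.016 1" --pt "-0.004 -0.003 -0.0024 -0.032 1" --pt "-0.004 -0.003 -0.0036 -0.048 1" --pt "-0.004 -0.003 -0.0048 -0.064 1" --pt "-0.004 -0.003 -0.006 -0.08 1" --pt "-0.004 -0.003 -0.0068 -0.09 1" --pt "-0.004 -0.003 -0.0068 -0.09 1" --pt "-0.004 -0.003 -0.0068 -0.09 1"

```text
time: 13.22
tool_pos: [0.5026, -0.08, 0.1764]
tool_rot: [0.0, 0.991, 0.134, -0.001]
ft_force: [-4.1, -1.0, 6.9]
gripper_width: 0.36
gripper_force: 29.6
```

```bash
python3 st.py
```

```text
13.2167 [ 0.50260591 -0.07995818  0.17641478] yaw_y -1.3014124413728934 [-0.37690585  0.92529068] [-4.06062653 -0.9916846   6.89443746] [-0.26466697  0.63367491 -0.09136119] 0.36025332175946745
```

step_arm --pt "0 0 -0.0006 -0.008 1" --pt "0 0 -0.0012 -0.016 1" --pt "0 0 -0.0015 -0.02 1" --pt "0 0 -0.0015 -0.02 1"

```text
time: 13.55
tool_pos: [0.5026, -0.0798, 0.1761]
tool_rot: [0.0, 0.997, 0.072, -0.001]
ft_force: [-4.3, -0.7, 8.7]
gripper_width: 0.36
gripper_force: 29.6
```

```bash
python3 st.py
```

```text
13.55 [ 0.50257404 -0.07984668  0.17611489] yaw_y -1.4274817481624886 [-0.3767773   1.05142914] [-4.3159782  -0.65559362  8.71263679] [-0.23841028  0.67045454  0.00557862] 0.359505546765341
```

step_arm --pt "0 0 -0.0006 -0.008 1" --pt "0 0 -0.0012 -0.016 1" --pt "0 0 -0.0012 -0.016 1" --pt "0 0 -0.0012 -0.016 1"

```text
time: 13.88
tool_pos: [0.5025, -0.0798, 0.1759]
tool_rot: [0.0, 1.0, 0.023, -0.001]
ft_force: [-3.1, -1.2, 8.4]
gripper_width: 0.369
gripper_force: 29.7
```

```bash
python3 st.py
```

```text
13.8833 [ 0.50254009 -0.07980508  0.17594183] yaw_y -1.524907908420179 [-0.37644183  1.14949463] [-3.10486091 -1.19175654  8.39339197] [-0.12944187  0.63556235  0.49840293] 0.3691436887349126
```

Torque about the axis jumped from about 0 to 0.5 N m, so the screw is seated. Backing off in small steps first, to see how much of that is wind-up and slip.

step_arm --pt "0 0 0 0.004 1" --pt "0 0 0 0.004 1" --pt "0 0 0 0.004 1"

```text
time: 14.13
tool_pos: [0.5026, -0.0798, 0.1759]
tool_rot: [0.0, 0.999, 0.035, -0.001]
ft_force: [-5.0, 0.3, 9.3]
gripper_width: 0.364
gripper_force: 29.7
```

```bash
python3 st.py
```

```text
14.1333 [ 0.50255294 -0.07980683  0.17594476] yaw_y -1.500928938673832 [-0.37659934  1.12518254] [-5.03419414  0.3469873   9.27820118] [-0.16811322  0.69113393  0.25059243] 0.36404162935872103
```

step_arm --pt "0 0 0 0.004 1" --pt "0 0 0 0.004 1" --pt "0 0 0 0.004 1"

```text
time: 14.38
tool_pos: [0.5026, -0.0798, 0.176]
tool_rot: [0.0, 0.999, 0.047, -0.001]
ft_force: [-4.5, -1.6, 9.4]
gripper_width: 0.368
gripper_force: 29.7
```

```bash
python3 st.py
```

```text
14.3833 [ 0.50257636 -0.07980642  0.1759587 ] yaw_y -1.4768317074762423 [-0.37672868  1.10079773] [-4.50964214 -1.59271662  9.36288195] [-0.25424003  0.66548088  0.02876929] 0.3675038628472266
```

step_arm --pt "0 0 0.0006 0.008 1" --pt "0 0 0.0006 0.008 1" --pt "0 0 0.0006 0.008 1"

```text
time: 14.63
tool_pos: [0.5026, -0.0798, 0.1761]
tool_rot: [0.0, 0.997, 0.072, -0.001]
ft_force: [-3.7, -0.9, 8.2]
gripper_width: 0.365
gripper_force: 29.7
```

```bash
python3 st.py
```

```text
14.6333 [ 0.50258297 -0.07984243  0.17608401] yaw_y -1.4264258203303921 [-0.37675099  1.05041223] [-3.68353451 -0.87765915  8.24372129] [-0.20585308  0.66738875  0.06791218] 0.3650211773806819
```

step_arm --pt "0 0 0.0013 0.017 1" --pt "0 0 0.0026 0.034 1" --pt "0 0 0.0038 0.051 1" --pt "0 0 0.0051 0.068 1" --pt "0 0 0.0064 0.085 1" --pt "0 0 0.0077 0.102 1" --pt "0 0 0.0089 0.119 1" --pt "0 0 0.0102 0.136 1" --pt "0 0 0.0115 0.153 1" --pt "0 0 0.0128 0.17 1" --pt "0 0 0.014 0.187 1" --pt "0 0 0.0153 0.204 1" --pt "0 0 0.0166 0.221 1" --pt "0 0 0.0177 0.236 1" --pt "0 0 0.0182 0.243 1" --pt "0 0 0.0182 0.243 1" --pt "0 0 0.0182 0.243 1" --pt "0 0 0.0182 0.243 1"

```text
time: 16.13
tool_pos: [0.5037, -0.0806, 0.1798]
tool_rot: [0.001, 0.671, 0.742, -0.001]
ft_force: [-2.0, -2.5, 7.8]
gripper_width: 0.36
gripper_force: 29.5
```

```bash
python3 st.py
python3 - <<'E'
from h import *
im=[cv2.resize(c,(400,400)) for c in(eyes.capture("side")[140:340,260:460],eyes.capture("top")[170:320,260:410])]
cv2.imwrite("pics/f7.png",np.hstack(im)[:,:,::-1])
E
```

```text
16.1333 [ 0.50368916 -0.08064201  0.17982104] yaw_y 0.10040201830290618 [-0.37709677 -0.4764256 ] [-2.0025753  -2.54764265  7.75176431] [-0.37032801  0.398465    0.02810063] 0.3604015356295874
```

View pics/f7.png

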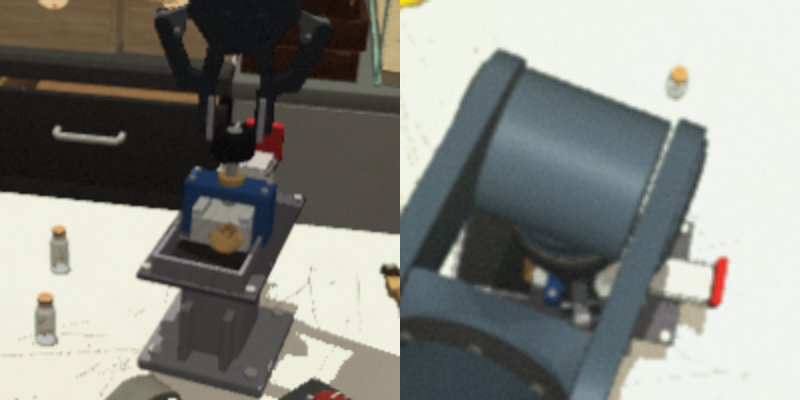

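The fingers still hold the knob, the piece lies in the tray, the slide is at rest and the vials are untouched. Handing in.

```bash
python3 -c "
from workcell import robot
print(robot.finish_job())"
```

```text
the job is handed in; nothing more can be done
None
```

The job is handed in at about 16 s of the 72 s: the amber is in the catch tray, the slide has sprung back, and the thumbscrew was seated and backed off about a quarter turn with the knob still gripped; that angle comes from torque and tool readings (pads slipped about 0.05 rad at the stop), not a view of the pointer.

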